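# Fit the missing baffle in the bioreactor's baffle ring

## Robot

A 6-joint arm with a two-finger parallel gripper is mounted at the origin on the work surface. World frame = base frame: x ahead of the robot, y to its left, z up, the work surface at z = 0. Lengths are in m, angles in rad, forces in N, time in s.
With the tool pointing down it reaches from about 0.35 to 0.775 m from the base axis. Payload 5.5 kg.
Tool frame: the origin (TCP) lies between the finger pads; the fingertips stand 11 mm ahead of it and the grasp point (between the pads) lies 8 mm behind it (tips_ahead is the distance from the TCP to the fingertips, in m); z points along the fingers, y is the line along which they close (so a half turn about z gives the same grasp; the last joint's range is limited). The gripper opens to 85 mm and grips with 20 to 120 N. Pads are 22 mm wide; open, the fingers measure 114 mm over their backs; the gripper's body (76 mm by 85 mm) begins 54 mm behind the grasp point. The pads swing forward as they close: fully open they stand 13 mm farther back than shut.
Start: joints at [-1.25, 0.313, 0.046, 1.304, 0, 1.431], TCP at [0.256, -0.515, 0.242] pointing down, gripper open.
Joint ranges: [-2.76, 2.76], [-0.86, 1.69], [-1.03, 1.26], [-2.2, 2.34], [-1.47, 1.5], [-3.14, 3.14]. Speed limits (rad/s): [2.57, 2.57, 3.14, 3.14, 3.14, 3.14].

## Interface

Orientations are given as a unit quaternion [w, x, y, z].
In Python, from workcell import * gives the robot as it stands. The module is installed in compiled form; this text tells all that it offers.
- The arm moves only by the tool jog_arm, never from a script. Its argument "moves" is a list of rows, each an object with "fingers": the closure, from 0 (fully open) to 1 (shut); "slide": the shift along the tool's x, y, z in mm, a list of three; "angular": the turn, a rotation vector about the tool's x, y, z in degrees, a list of three. A call has 1 to 10 rows; each row is the pose to reach, as a shift and turn from the pose commanded when the call began, along the tool's axes at that moment; what a row does not reach only later rows make up. A row lasts 1/12 s, in which the tool goes at most 41.7 mm and 7.16 degrees, less where a joint would pass 70% of its speed; a pose out of reach is approached as far as the arm can. A call with a gripper value outside its range is refused whole. The fingers move at their own pace and stop on an object; "squeeze" is the grip in N (left out, the last holds). Time passes only in rows, so rows that repeat a pose let the fingers close. It gives the time, the measured TCP pose, the force, the opening and the grip force at its end, in the units of the state.
- get_state(): the state, without advancing time (a new reading comes with each control period).
- read_camera(name): name is "side" or "top" or "wrist"; returns a dict with "color" (480x640x3 uint8, red, green, blue), "fovy" (degrees; the focal length in pixels is half the picture's height over the tangent of half this angle, whatever the lens; pixels are square), "cx", "cy" (the principal point, pixels), "world_from_camera" (4x4, takes a point from camera to world coordinates); the wrist camera has in their place "tool_from_camera" (4x4, takes a point from camera to tool coordinates, whose origin is the TCP and whose axes are the flange's). Camera axes: x right, y down, z forward; pixel columns grow to the right and rows downward; lengths in m; the calibration is good to about 2 mm. The wrist camera is an equidistant fisheye: a pixel r from the principal point sees the ray r / f radians off the axis. A picture is of the moment at which its call begins: read the wrist's pose just before it. There is no depth.
- hand_in(): hands the job in; it is judged then, once.
Trained networks look in a picture, given as the dict that the camera call returned (one of the last four; its "shot" number tells which), for a name from the list of things; names that differ only in an ending like _2 or _b are one class to them, and where a whole thing is asked for, a point or a joint stands for the part that bears it (a point fixed in the world has none). Each returns a list of dicts, best first, with "p" (0 to 1); they miss things now and then, are a little off and sometimes report something else, mostly with a low value. They report only what shows in the picture. A call takes as long as a camera call. They do not tell look-alikes from the thing itself.
- look_for(target, picture): "point" ([column, row] in pixels, amid what is visible of it).
- tip_of(target, picture): "point" ([column, row] in pixels: a listed point, or the origin of a listed thing).
The state is a dict: "clock": time; "joint_pos": joint angles; "qvel": joint speeds; "tau": joint torques, N m; "tcp_pos": TCP position; "orientation": TCP orientation; "wrist_force": force on the tool from outside, world axes, zero at the start; "ft_torque": the same for the moment, N m; "finger_gap": finger opening in m; "grip_force": force on a finger pad.
Only numpy, scipy, OpenCV 4.12 (cv2) and the standard library are available. Lean on these libraries where they do the work, as an engineer would, in place of code of your own. Each camera call takes 0.05 s, during which the arm holds its last target. There are 200 camera calls.

## Task

The baffle ring on the open glass vessel lacks one of its four baffles. From the slanted drying rack take the baffle whose blade is as wide as the three already fitted, and slide it gently, blade first, down into the empty slot; do not drop it: keep hold until both shoulders rest on the ring, then let go. Leave the other two baffles in the rack and everything else on the bench where it is.

Things in the scene. Friction and masses are not known exactly. Their poses are not given: they have to be found in the camera images.
- vessel: open glass vessel, fixed; steel base 200 mm across. On its flange lies an aluminium baffle ring, seat pads 180 mm above the bench, with four slotted lugs pointing inwards, 90 degrees apart: three hold a 26 mm wide baffle (fixed, blue heads stand 46 mm above), the one on the vessel's -x side is empty. Origin: centre of the base's underside, z up.
- empty_slot (a point): centre of the empty slot's mouth, level with the two seat pads at its ends (32 mm wide, 2 mm proud of the ring) that carry the shoulders, 55 mm from the vessel's axis. The slot goes straight down through the 10 mm thick ring; it is 31 mm long along the vessel's x (radially) and 8 mm wide along the vessel's y; free space below for the blade. Axes as the vessel's.
- rack: black rack board with white ribs, on legs in a steel drip tray 250 by 140 mm, fixed. The board, 75 mm long up the slope, leans 30 degrees from vertical, top towards the rack's +y. Three baffles lie on the board's upper (-y) face, 68 mm apart along x, feet on a ledge 32 mm up with a 12 mm lip; drawn 15 mm up along the board one is clear of the lip, 80 mm of all. Heads stand free above. Origin: middle of the underside.
- baffle_18: steel baffle, blade 18 mm wide, 4 thick, 90 long; blue head: cross bar 48 wide, 16 thick, 8 high (its ends are the shoulders), then a finger tab 28 wide, 10 thick, 38 high; 136 mm long in all, about 72 g. Starts foot down in the rack, 30 degrees from vertical. Origin: middle of the foot edge; x: width, y: normal to the blade, z: from foot to tab. Front and back alike.
- baffle_26: steel baffle, blade 26 mm wide, 4 thick, 90 long; blue head: cross bar 48 wide, 16 thick, 8 high (its ends are the shoulders), then a finger tab 28 wide, 10 thick, 38 high; 136 mm long in all, about 94 g. Starts foot down in the rack, 30 degrees from vertical. Origin: middle of the foot edge; x: width, y: normal to the blade, z: from foot to tab. Front and back alike.
- baffle_34: steel baffle, blade 34 mm wide, 4 thick, 90 long; blue head: cross bar 48 wide, 16 thick, 8 high (its ends are the shoulders), then a finger tab 28 wide, 10 thick, 38 high; 136 mm long in all, about 117 g. Starts foot down in the rack, 30 degrees from vertical. Origin: middle of the foot edge; x: width, y: normal to the blade, z: from foot to tab. Front and back alike.
- baffle_26_seat (a point): on the 26 mm baffle: middle of the underside of its shoulders, 90 mm from the foot along the blade; meets the empty slot's point when the baffle is fully home. Axes as the baffle's.
- baffle_26_grip (a point): on the 26 mm baffle: point on its tab to grip, 124 mm from the foot, 34 mm above the shoulders' underside and 12 mm below the tab's end. Axes as the baffle's.
- media_bottle: glass bottle with blue cap, 86 mm diameter, 160 mm tall. Origin: middle of its underside.
- acid_bottle: small glass bottle with red cap, 56 mm diameter, 100 mm tall. Origin: middle of its underside.
- impeller: six-bladed steel stirrer disc lying flat, 66 mm across, 22 mm high. Origin: middle of its underside.
- beaker: glass beaker, 72 mm diameter, 95 mm tall. Origin: middle of its underside.
- wrench: steel wrench lying flat, 160 mm long along its x. Origin: middle of its underside.
- gasket: flat black rubber ring, 90 mm outside diameter, 5 mm thick. Origin: middle of its underside.
Mind the look-alikes: they are no part of the job. What is shaped like the baffle_26 but green or red is not meant.

How it is judged:
On the way, in this order (a step that is already met when the one before it is completed fails the run):
1. the 26 mm baffle, held by the fingers, has its blade 15 to 80 mm down in the empty slot (horizontal distance between baffle_26_seat and empty_slot below 0.005 m and angle between the y axis of baffle_26 and the y axis of vessel, either way round below 0.2 rad and angle between baffle_26's own z axis and vertical below 0.1 rad and z of baffle_26_seat in the frame of empty_slot between 0.01 and 0.075 m and contact force between the fingers and baffle_26 above 0.5 N), for 0.1 s.
2. the baffle's shoulders are within 4 mm of the ring while the fingers still hold it (horizontal distance between baffle_26_seat and empty_slot below 0.005 m and angle between the y axis of baffle_26 and the y axis of vessel, either way round below 0.2 rad and angle between baffle_26's own z axis and vertical below 0.1 rad and z of baffle_26_seat in the frame of empty_slot between -0.004 and 0.004 m and contact force between the fingers and baffle_26 above 0.5 N), for 0.1 s.
At the end, for the whole second after the job is handed in: The 26 mm baffle hangs in the empty slot and stays there, upright within 0.1 rad, centred within 5 mm, its blade in line with the slot, shoulders on the ring (within 3 mm); the 18 and 34 mm baffles are within 20 mm of where they stood in the rack (horizontal distance between baffle_26_seat and empty_slot below 0.005 m and angle between the y axis of baffle_26 and the y axis of vessel, either way round below 0.2 rad and angle between baffle_26's own z axis and vertical below 0.1 rad and z of baffle_26_seat in the frame of empty_slot between -0.004 and 0.003 m and distance of each of baffle_18, baffle_34 from where it was at the start of the episode below 0.02 m); the robot touches nothing.
It fails at once if the baffle is pressed on the vessel with more than 60 N (contact force between baffle_26 and vessel above 60 N).
It fails at once if another baffle is pulled out of place (over 30 mm) (distance of any of baffle_18, baffle_34 from where it was at the start of the episode above 0.03 m).
It fails at once if something else on the bench is shoved more than 30 mm (distance of any of media_bottle, acid_bottle, impeller, beaker, wrench, gasket from where it was at the start of the episode above 0.03 m).
It also fails if it takes over 53 s, if anything falls off the work surface, if the arm or the gripper's body presses on something with over 40 N, if the wrist force passes 120 N, or if a joint passes its speed limit or range.

## Working session

There is one attempt and no reset: what is moved stays moved. The work goes in short steps, Python scripts to look and compute and a tool call to move; the robot and the scene stay as the last step left them, time stands still between calls to the robot, and variables do not carry over. Pictures are saved under pics/ and viewed, at most 10 in all, crops included, and the job is handed in when it is done.

Besides the shell and the picture viewer there is one more tool, called after "Request:" as name([rows], argument=value, ...), one row to a line, values as JSON. jog_arm: Moves the arm, as the interface text tells. Its arguments: {"type":"object","properties":{"moves":{"type":"array","items":{"type":"object","properties":{"fingers":{"type":"number"},"slide":{"type":"array","items":{"type":"number"}},"angular":{"type":"array","items":{"type":"number"}}}}},"squeeze":{"type":"number"}},"required":["moves"]}

```bash
mkdir -p pics; cat > h.py <<'E'
from workcell import *
import numpy as np, cv2, json
from scipy.spatial.transform import Rotation as R
def save(p,n): cv2.imwrite('pics/'+n+'.png',cv2.cvtColor(p['color'],cv2.COLOR_RGB2BGR))
def tool():
    s=get_state(); q=s['orientation']; T=np.eye(4); T[:3,:3]=R.from_quat([q[1],q[2],q[3],q[0]]).as_matrix(); T[:3,3]=s['tcp_pos']; return T
def cam(p,T=None):
    return np.array(p['world_from_camera']) if 'world_from_camera' in p else T@np.array(p['tool_from_camera'])
def ray(p,px,T=None):
    M=cam(p,T); f=240/np.tan(np.radians(p['fovy'])/2); d=np.array([(px[0]-p['cx'])/f,(px[1]-p['cy'])/f])
    if 'tool_from_camera' in p:
        r=np.linalg.norm(d); v=np.r_[d/max(r,1e-9)*np.sin(r),np.cos(r)]
    else: v=np.r_[d,1]
    v=M[:3,:3]@(v/np.linalg.norm(v)); return M[:3,3],v
def proj(p,X,T=None):
    M=cam(p,T); f=240/np.tan(np.radians(p['fovy'])/2); c=np.linalg.inv(M)@np.r_[X,1]
    if 'tool_from_camera' in p:
        r=np.linalg.norm(c[:2]); a=np.arctan2(r,c[2]); return np.array([p['cx'],p['cy']])+f*a*c[:2]/max(r,1e-9)
    return np.array([p['cx'],p['cy']])+f*c[:2]/c[2]
def meet(rays):
    A=np.zeros((3,3));b=np.zeros(3)
    for o,v in rays:
        P=np.eye(3)-np.outer(v,v);A+=P;b+=P@o
    x=np.linalg.solve(A,b); return x,[float(np.linalg.norm((np.eye(3)-np.outer(v,v))@(x-o))) for o,v in rays]
def atz(r,z): o,v=r; return o+v*(z-o[2])/v[2]
E
python3 - <<'E'
from h import *
np.set_printoptions(precision=3,suppress=True)
P={n:read_camera(n) for n in('top','side')}
for n,p in P.items():
    save(p,n+'0'); print(n,p['fovy'],p['cx'],p['cy']);print(np.array(p['world_from_camera']))
    for t in('baffle_26_grip','baffle_26_seat','baffle_26','empty_slot','vessel','rack'):
        print(t,[(np.round(d['point']).tolist(),round(d['p'],2)) for d in tip_of(t,p)[:4]])
E
```

```text
top 54.928420096056776 321.1426843413323 245.30819506604067
[[-0.026 -0.993  0.114  0.367]
 [-0.999  0.028  0.016  0.001]
 [-0.019 -0.113 -0.993  1.176]
 [ 0.     0.     0.     1.   ]]
baffle_26_grip [([268.0, 302.0], 0.95), ([239.0, 246.0], 0.8), ([499.0, 265.0], 0.75), ([195.0, 316.0], 0.72)]
baffle_26_seat [([193.0, 325.0], 0.88), ([247.0, 244.0], 0.86), ([275.0, 310.0], 0.85)]
baffle_26 [([202.0, 364.0], 0.94), ([298.0, 338.0], 0.93), ([269.0, 240.0], 0.87), ([253.0, 214.0], 0.85)]
empty_slot [([442.0, 234.0], 0.74)]
vessel [([421.0, 223.0], 0.95)]
rack [([245.0, 224.0], 0.62), ([506.0, 193.0], 0.42)]
side 44.36571049141561 327.3219538940723 230.5688217285621
[[ 0.913 -0.307  0.27   0.097]
 [-0.409 -0.712  0.571 -0.839]
 [ 0.016 -0.632 -0.775  1.269]
 [ 0.     0.     0.     1.   ]]
baffle_26_grip [([296.0, 173.0], 0.84)]
baffle_26_seat [([300.0, 185.0], 0.69), ([267.0, 152.0], 0.51)]
baffle_26 [([328.0, 196.0], 0.81), ([341.0, 182.0], 0.63), ([313.0, 207.0], 0.58)]
empty_slot [([376.0, 295.0], 0.84), ([384.0, 410.0], 0.45)]
vessel [([390.0, 324.0], 0.82)]
rack [([320.0, 197.0], 0.72)]
```

View pics/top0.png

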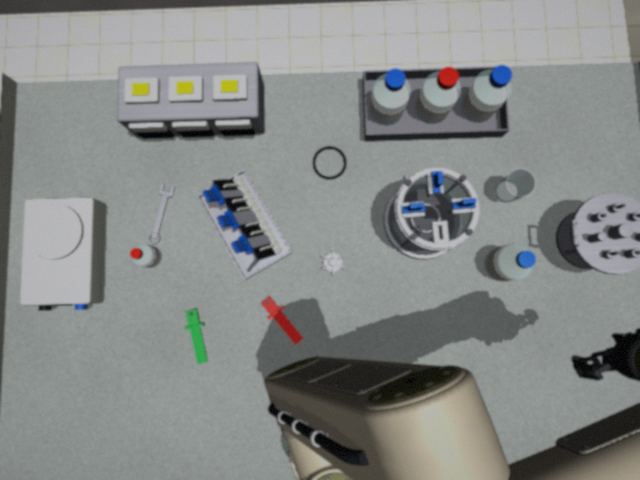

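View pics/side0.png

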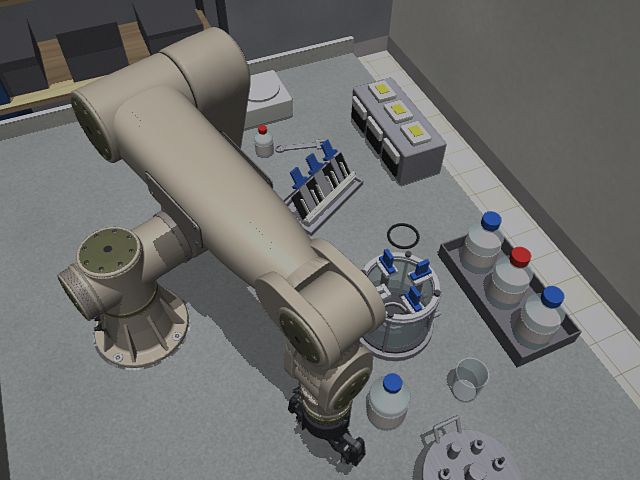

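```bash
python3 - <<'E'
import cv2, numpy as np
a=cv2.imread('pics/top0.png');b=cv2.imread('pics/side0.png')
i=[cv2.resize(a[160:285,190:300],(396,450),interpolation=3),cv2.resize(b[130:240,270:367],(397,450),interpolation=3)]
cv2.imwrite('pics/crop1.png',np.hstack(i))
cv2.imwrite('pics/crop2.png',np.hstack([cv2.resize(a[160:265,380:485],(400,400),interpolation=3),cv2.resize(b[240:360,340:460],(400,400),interpolation=3)]))
E
```

```text
(no output)
```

View pics/crop1.png

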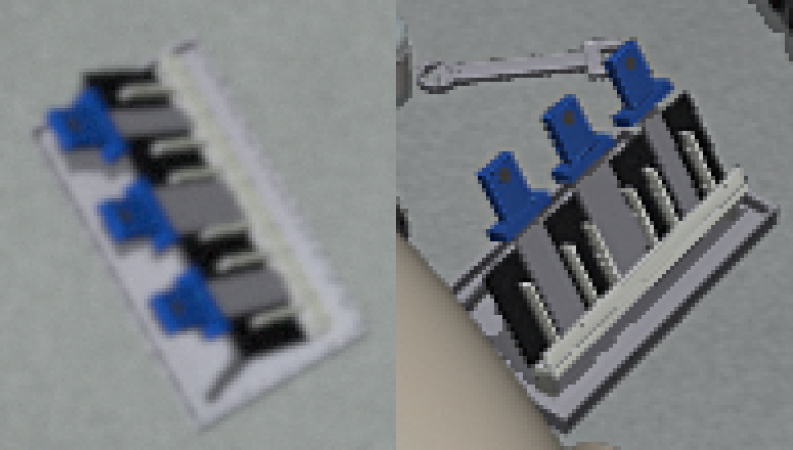

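View pics/crop2.png

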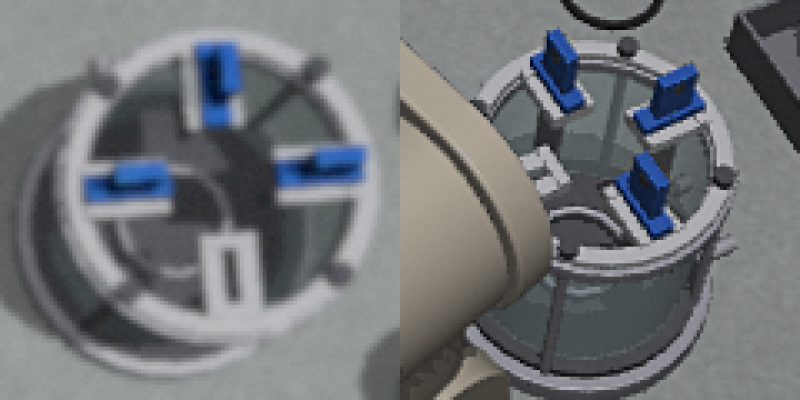

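```bash
python3 - <<'E'
from h import *
np.set_printoptions(precision=4,suppress=True)
p=read_camera('top');s=read_camera('side');w=read_camera('wrist');save(w,'w0')
print(tool());print(np.array(w['tool_from_camera']),w['fovy'],w['cx'],w['cy'])
print('grip',meet([ray(p,(239,246)),ray(s,(296,173))]))
print('slot',meet([ray(p,(441,232)),ray(s,(383.5,291.6))]),atz(ray(p,(441,232)),.18),atz(ray(s,(383.5,291.6)),.18))
c=lambda u,v:(380+u*105/400,160+v*105/400)
for n,q in dict(slot=c(231,275),top=c(215,110),left=c(128,188),right=c(320,168)).items():print(n,atz(ray(p,q),.18 if n=='slot' else .192))
# rack tray corners (top), crop1 scale 3.6
c=lambda u,v:(190+u/3.6,160+v/3.6)
for q in [c(188,42),c(365,333),c(203,428),c(40,132)]:print('tray',atz(ray(p,q),.01))
for q in [c(75,122),c(128,208),c(183,297)]:print('tab',atz(ray(p,q),.15))
E
```

```text
[[ 0.8957  0.4447  0.      0.2557]
 [ 0.4447 -0.8957 -0.0002 -0.5151]
 [-0.      0.0002 -1.      0.2423]
 [ 0.      0.      0.      1.    ]]
[[ 0.0006 -0.9606 -0.2779  0.068 ]
 [ 1.      0.0007 -0.      0.0007]
 [ 0.0002 -0.2779  0.9606 -0.1317]
 [ 0.      0.      0.      1.    ]] 65.70646984690485 321.6566577693945 242.56452207186544
grip (array([0.49  , 0.2017, 0.1482]), [0.0016141650523624881, 0.0016141650523625753])
slot (array([ 0.5095, -0.2449,  0.185 ]), [0.0074361895318924304, 0.0074361895318924695]) [ 0.5031 -0.2435  0.18  ] [ 0.519  -0.2435  0.18  ]
slot [ 0.5027 -0.2427  0.18  ]
top [ 0.5959 -0.2359  0.192 ]
left [ 0.5524 -0.1845  0.192 ]
right [ 0.5607 -0.2932  0.192 ]
tray [0.6989 0.2197 0.01  ]
tray [0.4844 0.0957 0.01  ]
tray [0.4205 0.2109 0.01  ]
tray [0.6359 0.3268 0.01  ]
tab [0.6094 0.2655 0.15  ]
tab [0.5533 0.2319 0.15  ]
tab [0.496  0.1976 0.15  ]
```

Request:
jog_arm([
  {"fingers": 0,"slide": [0,0,-40],"angular": [0,0,-7]},
  {"fingers": 0,"slide": [0,0,-80],"angular": [0,0,-14]},
  {"fingers": 0,"slide": [0,0,-118],"angular": [0,0,-21]},
  {"fingers": 0,"slide": [22,-11,-118],"angular": [0,0,-28]},
  {"fingers": 0,"slide": [44,-22,-118],"angular": [0,0,-35]},
  {"fingers": 0,"slide": [66,-33,-118],"angular": [0,0,-42]},
  {"fingers": 0,"slide": [88,-44,-118],"angular": [0,0,-49]},
  {"fingers": 0,"slide": [110,-55,-118],"angular": [0,0,-56]},
  {"fingers": 0,"slide": [132,-66,-118],"angular": [0,0,-63]},
  {"fingers": 0,"slide": [154,-77,-118],"angular": [0,0,-70]},
])

```text
clock: 1.68
tcp_pos: [0.3599, -0.3766, 0.3604]
orientation: [0.0, 0.664, 0.747, -0.0]
wrist_force: [0.5, -0.1, 0.6]
finger_gap: 0.0854
grip_force: 0.0
```

```bash
cat >> h.py <<'E'
def goal(pos,yaw,tilt=0):
    "tool x = yaw dir; tool z down, tilted by tilt deg toward baffle lean"
    T=np.eye(4); T[:3,:3]=R.from_euler('z',yaw,degrees=True).as_matrix()@np.diag([1.,-1,-1])@R.from_euler('x',tilt,degrees=True).as_matrix(); T[:3,3]=pos; return T
def delta(G):
    D=np.linalg.inv(tool())@G; return np.round(D[:3,3]*1000,1), np.round(np.degrees(R.from_matrix(D[:3,:3]).as_rotvec()),2)
E
python3 - <<'E'
from h import *
print(get_state()['joint_pos'],tool()); print(delta(goal([.46,-.243,.36],184.3)))
E
```

```text
[-9.62208039e-01  2.02434919e-01  1.86422870e-01  1.55437212e+00
 -4.10614694e-05  4.91040558e-01] [[-1.17277167e-01  9.93099202e-01  2.01943769e-04  3.59921134e-01]
 [ 9.93099149e-01  1.17277235e-01 -3.61630039e-04 -3.76609441e-01]
 [-3.82817909e-04  1.58139238e-04 -9.99999914e-01  3.60448449e-01]
 [ 0.00000000e+00  0.00000000e+00  0.00000000e+00  1.00000000e+00]]
(array([121. , 115.1,   0.4]), array([-1.000e-02,  2.000e-02, -8.757e+01]))
```

Request:
jog_arm([
  {"fingers": 0,"slide": [12,11,0],"angular": [0,0,-7]},
  {"fingers": 0,"slide": [24,23,0],"angular": [0,0,-14]},
  {"fingers": 0,"slide": [36,34,0],"angular": [0,0,-21]},
  {"fingers": 0,"slide": [48,46,0],"angular": [0,0,-28]},
  {"fingers": 0,"slide": [60,57,0],"angular": [0,0,-35]},
  {"fingers": 0,"slide": [73,69,0],"angular": [0,0,-42]},
  {"fingers": 0,"slide": [85,80,0],"angular": [0,0,-49]},
  {"fingers": 0,"slide": [97,92,0],"angular": [0,0,-56]},
  {"fingers": 0,"slide": [109,104,0],"angular": [0,0,-63]},
  {"fingers": 0,"slide": [121,115,0],"angular": [0,0,-70]},
])

```text
clock: 2.52
tcp_pos: [0.4607, -0.2438, 0.3604]
orientation: [0.0, 0.115, 0.993, -0.0]
wrist_force: [-1.0, -0.3, -0.4]
finger_gap: 0.0857
grip_force: 0.0
```

Request:
jog_arm([
  {"fingers": 0,"slide": [0,0,0],"angular": [0,0,-6]},
  {"fingers": 0,"slide": [0,0,0],"angular": [0,0,-12]},
  {"fingers": 0,"slide": [0,0,0],"angular": [0,0,-17.6]},
  {"fingers": 0,"slide": [0,0,0],"angular": [0,0,-17.6]},
  {"fingers": 0,"slide": [0,0,0],"angular": [0,0,-17.6]},
])

```text
clock: 2.93
tcp_pos: [0.4602, -0.2445, 0.3604]
orientation: [0.0, -0.034, 0.999, -0.0]
wrist_force: [0.7, 0.8, 1.1]
finger_gap: 0.0856
grip_force: 0.0
```

```bash
python3 - <<'E'
from h import *
np.set_printoptions(precision=4,suppress=True)
T=tool();print(T[:3,3],get_state()['joint_pos'])
w=read_camera('wrist');save(w,'w1')
print('pred slot',proj(w,[.5025,-.243,.18],T))
print([(d['point'],d['p'],atz(ray(w,d['point'],T),.18)) for d in tip_of('empty_slot',w)[:2]])
E
```

```text
[ 0.4602 -0.2445  0.3604] [-0.6425  0.2029  0.1868  1.5545 -0.0001 -0.7097]
pred slot [321.8679 269.0873]
[([319.7, 269.2], 0.7, array([ 0.5027, -0.2449,  0.18  ]))]
```

View pics/w1.png

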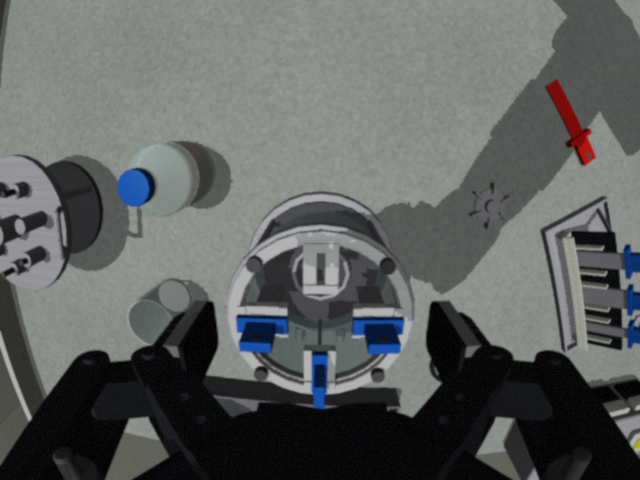

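```bash
python3 - <<'E'
from h import *
np.set_printoptions(precision=4,suppress=True,linewidth=250)
T=tool();w=read_camera('wrist')
g=cv2.cvtColor(w['color'],cv2.COLOR_RGB2GRAY)
print(g[240:300:2,298:344:2])
for n in('baffle_26_grip','baffle_26_seat','baffle_26'):
    print(n,[(np.round(d['point']).tolist(),round(d['p'],2)) for d in tip_of(n,w)])
E
```

```text
[[146 147 146 146 145 145 145 144 145 145 146 146 144 146 145 144 145 146 146 144 144 146 146]
 [145 145 141 138 135 135 135 135 137 139 138 137 136 138 136 135 156 160 151 139 140 143 147]
 [145 137 133 131 130 129 128 129 129 130 131 131 133 130 129 137 158 158 143 133 134 139 140]
 [113  97 108 138 144 142 142 143 143 142 142 143 142 142 143 155 178 173 146 142 135  99 107]
 [ 73  75  96 138 141 143 143 143 142 143 141 142 143 142 143 151 166 171 147 143 132  68  53]
 [ 77  76  98 139 141 141 143 143 142 142 143 141 142 142 142 144 144 147 143 141 131  64  49]
 [ 75  75 110 140 144 142 144 143 143 138 132 133 133 133 140 143 143 143 142 143 130  62  45]
 [ 75 106 149 146 146 145 147 144 146 120  80  82  83  87 129 148 145 146 145 144 135  80  49]
 [109 153 146 143 145 145 146 145 143 122  76  75  76  82 127 148 147 145 146 144 136  95  75]
 [153 139  93 139 148 146 147 146 144 122  74  75  75  81 128 147 146 148 146 143 131  86  93]
 [138  80  82 140 145 145 146 144 145 120  77  75  76  81 132 147 146 146 146 145 131  73  86]
 [103  48  85 147 148 145 147 145 145 121  75  75  76  
[... 1236 characters left out ...]
8 177 178 177 176 177 176 144 143 153]
 [ 68  87 117 173 177 177 177 178 178 178 178 179 177 180 178 178 177 178 178 177 164 152 113]
 [ 74  75 112 169 174 174 175 174 174 175 176 175 175 174 175 176 174 178 176 177 153 102  76]
 [ 74  76  83 117 124 122 116 110 103 109 113 116 115 119 122 132 145 160 167 152 104  75  74]
 [ 75  75  75  81 111 131 147 151 138 127 108  94 111 129 143 160 160 148 130  87  74  75  75]
 [ 73  73  75  74  75  81  96 108 133 145 151 158 154 147 141 116 103  88  78  73  74  72  75]]
baffle_26_grip [([586.0, 153.0], 0.82)]
baffle_26_seat [([622.0, 260.0], 0.83), ([575.0, 136.0], 0.74)]
baffle_26 [([583.0, 329.0], 0.76), ([579.0, 294.0], 0.65), ([552.0, 84.0], 0.59)]
```

```bash
python3 - <<'E'
from h import *
np.set_printoptions(precision=4,suppress=True,linewidth=250)
T=tool();w=read_camera('wrist')
for q in [(320.7,253.2),(320.7,268.8),(320.6,284.5),(303,268),(338.5,268)]: print(atz(ray(w,q,T),.178))
y=30
Rk=np.array([-np.sin(np.radians(y)),np.cos(np.radians(y)),0]); ax=Rk*.5+np.array([0,0,.866])
grip=np.array([.49,.2005,.148]); print(ax)
G=goal(grip,210,0); 
for t in(-30,30): print(t,goal(grip,210,t)[:3,:3])
# hover: tool z-down viewing pose beside rack
print(delta(goal([.45,-.02,.36],210)))
E
```

```text
[ 0.4882 -0.2451  0.178 ]
[ 0.5029 -0.2441  0.178 ]
[ 0.5182 -0.2431  0.178 ]
[ 0.5033 -0.26    0.178 ]
[ 0.5011 -0.2282  0.178 ]
[-0.25   0.433  0.866]
-30 [[-0.866 -0.433 -0.25 ]
 [-0.5    0.75   0.433]
 [ 0.     0.5   -0.866]]
30 [[-0.866 -0.433  0.25 ]
 [-0.5    0.75  -0.433]
 [ 0.    -0.5   -0.866]]
(array([ -5.4, 224.8,   0.3]), array([ -0.  ,  -0.  , -26.04]))
```

Request:
jog_arm([
  {"fingers": 0,"slide": [0,25,0],"angular": [0,0,-3]},
  {"fingers": 0,"slide": [0,55,0],"angular": [0,0,-6]},
  {"fingers": 0,"slide": [0,90,0],"angular": [0,0,-9]},
  {"fingers": 0,"slide": [0,125,0],"angular": [0,0,-12]},
  {"fingers": 0,"slide": [0,160,0],"angular": [0,0,-15]},
  {"fingers": 0,"slide": [-2,195,0],"angular": [0,0,-18]},
  {"fingers": 0,"slide": [-4,230,0],"angular": [0,0,-21]},
  {"fingers": 0,"slide": [-5,265,0],"angular": [0,0,-24]},
  {"fingers": 0,"slide": [-5,300,0],"angular": [0,0,-26]},
  {"fingers": 0,"slide": [-5,330,0],"angular": [0,0,-26]},
])

```text
clock: 4.12
tcp_pos: [0.4416, 0.087, 0.3605]
orientation: [0.0, -0.26, 0.966, 0.0]
wrist_force: [0.8, -0.3, 0.2]
finger_gap: 0.0854
grip_force: 0.0
```

```bash
python3 - <<'E'
from h import *
np.set_printoptions(precision=4,suppress=True,linewidth=250)
print(tool()[:3,3],get_state()['joint_pos'],delta(goal([.4525,.2655,.278],210,30)))
E
```

```text
[0.4416 0.087  0.3605] [ 0.0157  0.0605  0.0211  1.5309  0.0002 -0.5095] (array([-98.9, 149. ,  82.5]), array([30.  ,  0.06,  0.08]))
```

Request:
jog_arm([
  {"fingers": 0,"slide": [-15,25,5],"angular": [5,0,0]},
  {"fingers": 0,"slide": [-31,48,12],"angular": [10,0,0]},
  {"fingers": 0,"slide": [-47,71,25],"angular": [15,0,0]},
  {"fingers": 0,"slide": [-63,95,40],"angular": [20,0,0]},
  {"fingers": 0,"slide": [-79,119,56],"angular": [25,0,0]},
  {"fingers": 0,"slide": [-92,139,70],"angular": [30,0,0]},
  {"fingers": 0,"slide": [-99,149,82],"angular": [30,0,0]},
  {"fingers": 0,"slide": [-99,149,82],"angular": [30,0,0]},
  {"fingers": 0,"slide": [-99,149,82],"angular": [30,0,0]},
])

```text
clock: 4.87
tcp_pos: [0.4531, 0.2637, 0.2774]
orientation: [0.066, -0.251, 0.933, -0.25]
wrist_force: [0.0, -0.4, 1.2]
finger_gap: 0.0853
grip_force: 0.0
```

```bash
python3 - <<'E'
from h import *
np.set_printoptions(precision=4,suppress=True,linewidth=250)
T=tool();print(T[:3,3],get_state()['joint_pos'])
w=read_camera('wrist');save(w,'w2')
print('pred grip',proj(w,[.49,.2005,.148],T))
for n in('baffle_26_grip','baffle_26_seat','baffle_26'):
    print(n,[(np.round(d['point'],1).tolist(),round(d['p'],2)) for d in tip_of(n,w)[:4]])
E
```

```text
[0.4531 0.2637 0.2774] [ 0.6483  0.2751 -0.0158  1.3533 -0.5187  0.1423]
pred grip [323.8462 233.4929]
baffle_26_grip [([333.6, 230.1], 0.95), ([580.5, 170.8], 0.85)]
baffle_26_seat [([594.4, 137.4], 0.87), ([407.8, 48.6], 0.82), ([333.0, 221.5], 0.58)]
baffle_26 [([330.8, 262.7], 0.98), ([617.2, 57.5], 0.93), ([333.4, 205.1], 0.89), ([567.9, 341.7], 0.54)]
```

View pics/w2.png

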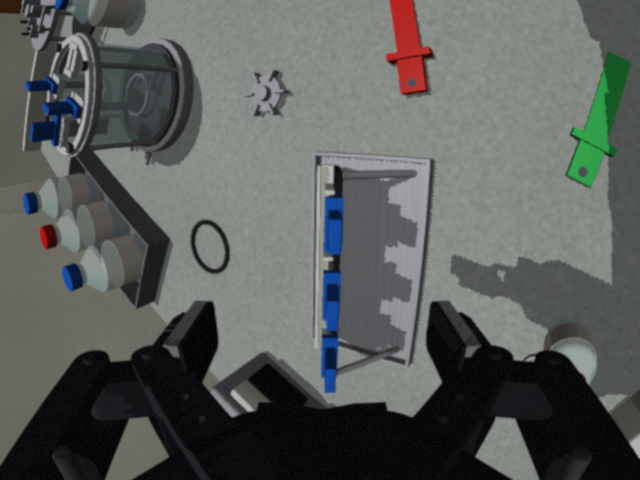

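```bash
python3 - <<'E'
from h import *
np.set_printoptions(precision=4,suppress=True,linewidth=250)
T=tool();w=read_camera('wrist');p=read_camera('top');s=read_camera('side')
c=w['color'].astype(int); m=(c[...,2]-c[...,0]>50)
for r in range(190,262,3):
    k=np.flatnonzero(m[r,300:360])+300; print(r,(k.min(),k.max(),[int(x) for x in w['color'][r,(k.min()+k.max())//2]]) if len(k) else None)
for n,i in(('top',p),('side',s),('wrist',w)):
    print(n,[(np.round(d['point'],1).tolist(),round(d['p'],2)) for d in tip_of('baffle_26_grip',i)[:4]])
rs=[ray(p,(239,246)),ray(s,(296,173)),ray(w,(333.6,230.1),T)]
print(meet(rs),meet([rs[0],rs[2]]),meet([rs[1],rs[2]]))
E
```

```text
190 None
193 None
196 (np.int64(329), np.int64(345), [16, 45, 98])
199 (np.int64(328), np.int64(346), [22, 73, 155])
202 (np.int64(328), np.int64(346), [23, 73, 157])
205 (np.int64(328), np.int64(346), [19, 71, 155])
208 (np.int64(328), np.int64(346), [13, 62, 132])
211 (np.int64(328), np.int64(345), [10, 29, 60])
214 (np.int64(328), np.int64(345), [6, 26, 60])
217 (np.int64(328), np.int64(345), [9, 32, 73])
220 (np.int64(328), np.int64(345), [23, 74, 158])
223 (np.int64(328), np.int64(345), [18, 73, 159])
226 (np.int64(328), np.int64(345), [26, 76, 159])
229 (np.int64(328), np.int64(345), [20, 73, 158])
232 (np.int64(328), np.int64(345), [22, 75, 159])
235 (np.int64(328), np.int64(345), [26, 75, 159])
238 (np.int64(328), np.int64(344), [20, 72, 155])
241 (np.int64(327), np.int64(344), [23, 73, 158])
244 (np.int64(327), np.int64(344), [22, 73, 156])
247 (np.int64(327), np.int64(344), [14, 71, 154])
250 (np.int64(328), np.int64(344), [22, 72, 154])
253 (np.int64(336), np.int64(342), [21, 41, 84])
256 None
259 None
top [([193.9, 314.2], 0.9), ([241.4, 244.8], 0.88), ([268.4, 301.2], 0.83)]
side [([226.9, 191.6], 0.68), ([316.3, 212.3], 0.68), ([258.5, 230.4], 0.6)]
wrist [([582.7, 169.7], 0.93), ([418.6, 80.5], 0.86), ([338.7, 230.7], 0.83)]
(array([0.4894, 0.2028, 0.1451]), [0.0006231835002989459, 0.003038101560946603, 0.0024411906715433836]) (array([0.4885, 0.2027, 0.1429]), [0.0007302053098072438, 0.0007302053098072244]) (array([0.4899, 0.2029, 0.1449]), [0.0027332077539736757, 0.0027332077539736787])
```

```bash
python3 - <<'E'
from h import *
np.set_printoptions(precision=4,suppress=True,linewidth=250)
T=tool();w=read_camera('wrist')
for X in([.49,.2017,.1482],[.4894,.2028,.1451]): print((np.linalg.inv(T)@np.r_[X,1])[:3])
M=np.array(w['tool_from_camera'])
for q in[(336.7,223.5),(336.8,198),(335.7,248)]:
    o,v=ray(w,q,np.eye(4)); print(o+v*(.176-o[2])/v[2], o+v*(.168-o[2])/v[2])
E
```

```text
[-0.0008  0.0036  0.1488]
[-0.0008  0.0062  0.1508]
[0.001  0.0123 0.176 ] [0.0029 0.012  0.168 ]
[0.0229 0.0122 0.176 ] [0.0242 0.0119 0.168 ]
[-0.0208  0.0117  0.176 ] [-0.0183  0.0114  0.168 ]
```

Request:
jog_arm([
  {"fingers": 0,"slide": [0,4,25],"angular": [0,0,0.5]},
  {"fingers": 0,"slide": [0,8,50],"angular": [0,0,1]},
  {"fingers": 0,"slide": [0,11,75],"angular": [0,0,1]},
  {"fingers": 0,"slide": [0,11,90],"angular": [0,0,1]},
  {"fingers": 0,"slide": [0,11,90],"angular": [0,0,1]},
  {"fingers": 0,"slide": [0,11,90],"angular": [0,0,1]},
])

```text
clock: 5.92
tcp_pos: [0.4707, 0.2323, 0.1945]
orientation: [0.068, -0.242, 0.935, -0.25]
wrist_force: [-1.2, 0.4, 0.6]
finger_gap: 0.0853
grip_force: 0.0
```

```bash
python3 - <<'E'
from h import *
np.set_printoptions(precision=4,suppress=True,linewidth=250)
T=tool();w=read_camera('wrist');save(w,'w3')
G=R.from_matrix(T[:3,:3]); print(T)
print([(np.round(d['point'],1).tolist(),round(d['p'],2)) for d in tip_of('baffle_26_grip',w)[:3]])
cv2.imwrite('pics/w3c.png',cv2.cvtColor(cv2.resize(w['color'][120:420,200:460],(780,900)[:2] if 0 else (520,600),interpolation=3),cv2.COLOR_RGB2BGR))
E
```

```text
[[-0.8739 -0.4179  0.2485  0.4707]
 [-0.4861  0.7585 -0.4341  0.2323]
 [-0.0071 -0.5001 -0.8659  0.1945]
 [ 0.      0.      0.      1.    ]]
[([323.1, 272.6], 0.84), ([422.4, 62.8], 0.84), ([324.0, 224.7], 0.39)]
```

View pics/w3c.png

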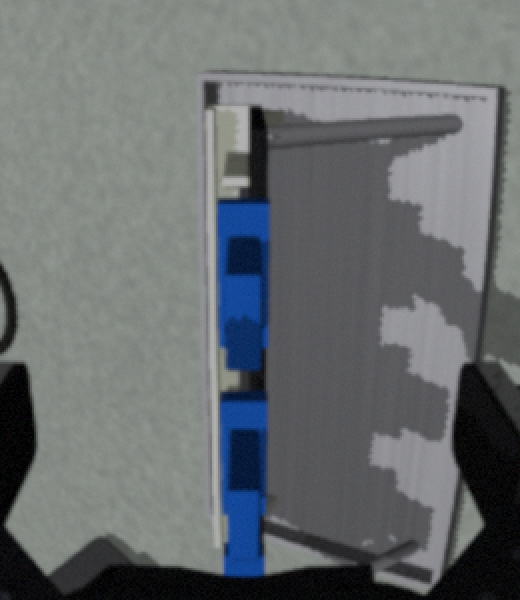

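```bash
python3 - <<'E'
from h import *
np.set_printoptions(precision=4,suppress=True,linewidth=250)
w=read_camera('wrist')
a,b=[ray(w,(322,r),np.eye(4)) for r in(257.5,305)]
# tab end face: 28 long in x at equal z
for z in(.04,.05,.06,.07): 
    A,B=[o+v*(z-o[2])/v[2] for o,v in(a,b)]; print(z,A,B,A[0]-B[0])
o,v=ray(w,(321.5,220),np.eye(4)); print('bar end',[(o+v*(z-o[2])/v[2]).round(4) for z in(.08,.09,.1)])
T=tool(); 
for X in([.49,.2017,.1482],[.4894,.2028,.1451]): print((np.linalg.inv(T)@np.r_[X,1])[:3])
E
```

```text
0.04 [ 0.0159 -0.0004  0.04  ] [-0.0097 -0.0003  0.04  ] 0.025581923550701637
0.05 [ 0.0126 -0.0003  0.05  ] [-0.0145 -0.0003  0.05  ] 0.02707404471657819
0.06 [ 0.0092 -0.0003  0.06  ] [-0.0193 -0.0003  0.06  ] 0.02856616588245474
0.07 [ 0.0059 -0.0003  0.07  ] [-0.0242 -0.0003  0.07  ] 0.030058287048331286
bar end [array([ 0.0256, -0.0006,  0.08  ]), array([ 0.0233, -0.0006,  0.09  ]), array([ 0.0211, -0.0006,  0.1   ])]
[ 0.0001 -0.0079  0.06  ]
[ 0.0001 -0.0052  0.062 ]
```

Request:
jog_arm([
  {"fingers": 0,"slide": [0,-1,20],"angular": [0,0,0]},
  {"fingers": 0,"slide": [0,-1,40],"angular": [0,0,0]},
  {"fingers": 0,"slide": [0,-1,55],"angular": [0,0,0]},
  {"fingers": 0,"slide": [0,-1,65],"angular": [0,0,0]},
  {"fingers": 0,"slide": [0,-1,65],"angular": [0,0,0]},
  {"fingers": 0.5,"slide": [0,-1,65],"angular": [0,0,0]},
  {"fingers": 0.7,"slide": [0,-1,65],"angular": [0,0,0]},
  {"fingers": 0.7,"slide": [0,-1,65],"angular": [0,0,0]},
  {"fingers": 0.7,"slide": [0,-1,65],"angular": [0,0,0]},
], squeeze=40)

```text
clock: 6.82
tcp_pos: [0.4883, 0.2046, 0.14]
orientation: [0.07, -0.242, 0.935, -0.249]
wrist_force: [-0.4, 0.6, 0.7]
finger_gap: 0.0392
grip_force: 0.0
```

```bash
python3 - <<'E'
from h import *
T=tool();w=read_camera('wrist');cv2.imwrite('pics/w4.png',cv2.cvtColor(cv2.resize(w['color'][180:420,170:470],(750,600),interpolation=3),cv2.COLOR_RGB2BGR))
s=get_state();print(s['finger_gap'],s['tcp_pos'],s['wrist_force'])
E
```

```text
0.030477899898423415 [0.48810927 0.20450539 0.13981792] [0.29911932 0.33403839 0.02868207]
```

View pics/w4.png

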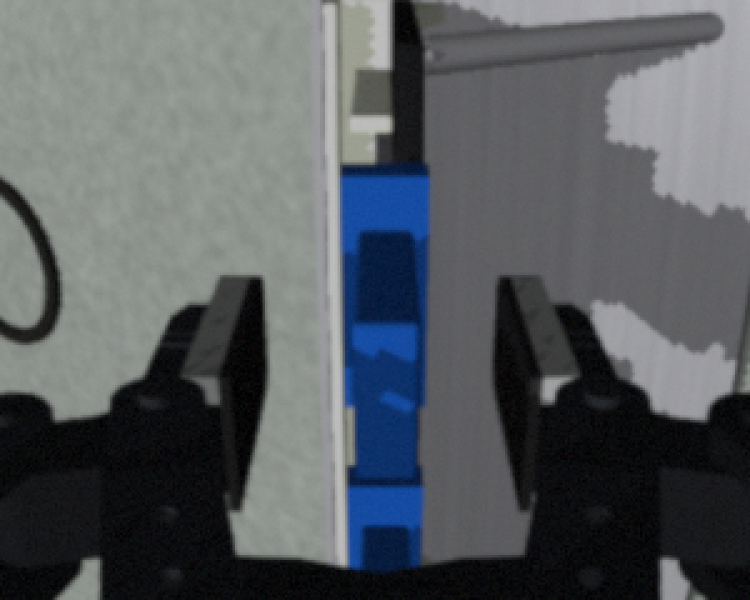

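Request:
jog_arm([
  {"fingers": 0.7,"slide": [0,1,0],"angular": [0,0,0]},
  {"fingers": 1,"slide": [0,1,0],"angular": [0,0,0]},
  {"fingers": 1,"slide": [0,1,0],"angular": [0,0,0]},
  {"fingers": 1,"slide": [0,1,0],"angular": [0,0,0]},
  {"fingers": 1,"slide": [0,1,0],"angular": [0,0,0]},
  {"fingers": 1,"slide": [0,1,0],"angular": [0,0,0]},
  {"fingers": 1,"slide": [0,1,0],"angular": [0,0,0]},
], squeeze=40)

```text
clock: 7.45
tcp_pos: [0.4875, 0.2048, 0.1389]
orientation: [0.069, -0.242, 0.935, -0.249]
wrist_force: [-0.7, 1.9, 3.5]
finger_gap: 0.0093
grip_force: 41.7
```

```bash
python3 - <<'E'
from h import *
np.set_printoptions(precision=4,suppress=True,linewidth=250)
w=read_camera('wrist');save(w,'w5')
a,b=[ray(w,(322,r),np.eye(4)) for r in(308.8,368)]
for z in(-.025,-.02,-.015): 
    A,B=[o+v*(z-o[2])/v[2] for o,v in(a,b)]; print(z,A,B,A[0]-B[0],(A+B)[0]/2)
s=get_state();print(s['finger_gap'],s['tcp_pos'],s['wrist_force'],s['grip_force'])
E
```

```text
-0.025 [ 0.0204 -0.0004 -0.025 ] [-0.0028 -0.0004 -0.025 ] 0.023141507223957337 0.008795114319309214
-0.02 [ 0.0179 -0.0004 -0.02  ] [-0.0063 -0.0004 -0.02  ] 0.024228532696958065 0.005773992248604486
-0.015 [ 0.0154 -0.0004 -0.015 ] [-0.0099 -0.0004 -0.015 ] 0.0253155581699588 0.002752870177899748
0.009015500780537714 [0.4875 0.2048 0.1389] [-0.4395  1.5928  3.753 ] 41.715118288993835
```

Request:
jog_arm([
  {"fingers": 1,"slide": [0,0,-6],"angular": [0,0,0]},
  {"fingers": 1,"slide": [0,0,-14],"angular": [0,0,0]},
  {"fingers": 1,"slide": [0,0,-24],"angular": [0,0,0]},
  {"fingers": 1,"slide": [0,0,-36],"angular": [0,0,0]},
  {"fingers": 1,"slide": [0,0,-50],"angular": [0,0,0]},
  {"fingers": 1,"slide": [0,0,-65],"angular": [0,0,0]},
  {"fingers": 1,"slide": [0,0,-80],"angular": [0,0,0]},
  {"fingers": 1,"slide": [0,0,-95],"angular": [0,0,0]},
  {"fingers": 1,"slide": [0,0,-110],"angular": [0,0,0]},
  {"fingers": 1,"slide": [0,0,-110],"angular": [0,0,0]},
])

```text
clock: 8.33
tcp_pos: [0.4601, 0.2541, 0.2364]
orientation: [0.071, -0.242, 0.935, -0.248]
wrist_force: [0.1, -1.1, -0.3]
finger_gap: 0.0093
grip_force: 41.0
```

```bash
python3 - <<'E'
from h import *
np.set_printoptions(precision=4,suppress=True,linewidth=250)
s=get_state();print(s['finger_gap'],s['tcp_pos'],s['wrist_force'],s['grip_force'],s['joint_pos'])
w=read_camera('wrist');save(w,'w6')
print(delta(goal([.43,.06,.42],210)),delta(goal([.47,-.22,.42],184)))
for n in('baffle_26','baffle_26_seat','baffle_26_grip'): print(n,[(np.round(d['point'],1).tolist(),round(d['p'],2)) for d in tip_of(n,w)[:3]])
E
```

```text
0.009278907163764363 [0.4601 0.2541 0.2364] [ 0.1358 -1.0679 -0.3176] 40.991708636283875 [ 0.6261  0.2798 -0.1102  1.2352 -0.5201  0.134 ]
(array([ 118.7, -226.6,  -84.5]), array([-29.96,   0.42,  -0.94])) (array([ 220.4, -455.9,   46.3]), array([-29.32,   7.2 ,  24.46]))
baffle_26 [([320.4, 245.0], 0.67)]
baffle_26_seat [([321.9, 293.7], 0.73), ([404.7, 37.5], 0.64), ([615.1, 130.5], 0.61)]
baffle_26_grip [([407.9, 68.9], 0.88), ([603.6, 168.9], 0.82), ([319.3, 328.9], 0.69)]
```

View pics/w6.png

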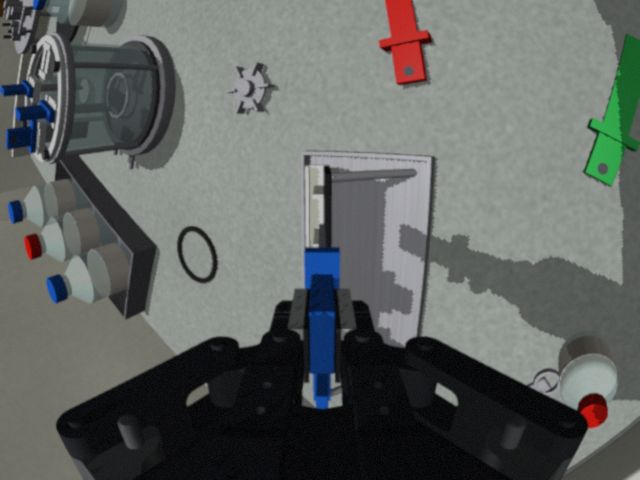

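Request:
jog_arm([
  {"fingers": 1,"slide": [8,-12,-14],"angular": [-3,0,0]},
  {"fingers": 1,"slide": [20,-32,-30],"angular": [-6,0,0]},
  {"fingers": 1,"slide": [34,-58,-45],"angular": [-10,0,0]},
  {"fingers": 1,"slide": [49,-88,-58],"angular": [-14,0,0]},
  {"fingers": 1,"slide": [65,-118,-68],"angular": [-18,0,0]},
  {"fingers": 1,"slide": [81,-148,-76],"angular": [-22,0,0]},
  {"fingers": 1,"slide": [96,-178,-82],"angular": [-26,0,0]},
  {"fingers": 1,"slide": [110,-206,-84],"angular": [-29,0,0]},
  {"fingers": 1,"slide": [119,-227,-84],"angular": [-30,0,0]},
  {"fingers": 1,"slide": [119,-227,-84],"angular": [-30,0,0]},
])

```text
clock: 9.37
tcp_pos: [0.4307, 0.0543, 0.4201]
orientation: [0.005, -0.248, 0.969, 0.0]
wrist_force: [1.1, -0.2, 0.1]
finger_gap: 0.0091
grip_force: 40.9
```

```bash
python3 - <<'E'
from h import *
np.set_printoptions(precision=4,suppress=True,linewidth=250)
print(tool(),get_state()['grip_force'])
G=goal([.503,-.244,.40],184); G[:3,:3]=G[:3,:3]@R.from_euler('y',-.47,degrees=True).as_matrix()
print(delta(G))
w=read_camera('wrist')
c=w['color'].astype(int); m=(c[...,2]-c[...,0]>40)
for r in range(240,320,4):
    k=np.flatnonzero(m[r,290:355])+290; print(r,(k.min(),k.max()) if len(k) else None,end=' ')
for r in(246,247,248,249,250): 
    o,v=ray(w,(322,r),np.eye(4)); print(r,[(o+v*(z-o[2])/v[2])[0].round(4) for z in(.016,.02,.024)])
E
```

```text
[[-0.8767 -0.4809  0.0091  0.4307]
 [-0.4809  0.8768  0.003   0.0543]
 [-0.0095 -0.0017 -1.      0.4201]
 [ 0.      0.      0.      1.    ]] 40.93753516674042
(array([  80.3, -296.3,   19.9]), array([ 0.12,  0.09, 24.74]))
240 None 244 None 248 (np.int64(317), np.int64(336)) 252 (np.int64(304), np.int64(339)) 256 (np.int64(304), np.int64(339)) 260 (np.int64(304), np.int64(339)) 264 (np.int64(304), np.int64(339)) 268 (np.int64(304), np.int64(339)) 272 (np.int64(304), np.int64(339)) 276 (np.int64(304), np.int64(339)) 280 (np.int64(305), np.int64(338)) 284 (np.int64(305), np.int64(338)) 288 (np.int64(305), np.int64(338)) 292 (np.int64(311), np.int64(331)) 296 (np.int64(311), np.int64(332)) 300 (np.int64(310), np.int64(332)) 304 (np.int64(311), np.int64(332)) 308 (np.int64(311), np.int64(332)) 312 (np.int64(309), np.int64(334)) 316 (np.int64(309), np.int64(335)) 246 [np.float64(0.0289), np.float64(0.0277), np.float64(0.0265)]
247 [np.float64(0.0285), np.float64(0.0272), np.float64(0.026)]
248 [np.float64(0.028), np.float64(0.0268), np.float64(0.0256)]
249 [np.float64(0.0276), np.float64(0.0264), np.float64(0.0251)]
250 [np.float64(0.0272), np.float64(0.0259), np.float64(0.0247)]
```

Request:
jog_arm([
  {"fingers": 1,"slide": [6,-18,0],"angular": [0,0,3]},
  {"fingers": 1,"slide": [14,-50,0],"angular": [0,0,6]},
  {"fingers": 1,"slide": [23,-84,0],"angular": [0,0,9]},
  {"fingers": 1,"slide": [32,-118,0],"angular": [0,0,12]},
  {"fingers": 1,"slide": [41,-152,0],"angular": [0,0,15]},
  {"fingers": 1,"slide": [50,-186,0],"angular": [0,0,18]},
  {"fingers": 1,"slide": [59,-220,5],"angular": [0,0,21]},
  {"fingers": 1,"slide": [68,-252,10],"angular": [0,0,23]},
  {"fingers": 1,"slide": [75,-278,15],"angular": [0,0,24.7]},
  {"fingers": 1,"slide": [80,-296,20],"angular": [0,0,24.7]},
])

```text
clock: 10.25
tcp_pos: [0.5047, -0.2404, 0.3958]
orientation: [0.003, -0.038, 0.999, 0.003]
wrist_force: [0.3, 1.7, -0.9]
finger_gap: 0.0094
grip_force: 41.0
```

```bash
cat > g.py <<'E'
from h import *
np.set_printoptions(precision=4,suppress=True,linewidth=250)
def G(z,dx=.0015,dy=0):
    a=np.radians(4); G=goal([.503+dx*np.cos(a)-dy*np.sin(a),-.2441+dx*np.sin(a)+dy*np.cos(a),z],184); G[:3,:3]=G[:3,:3]@R.from_euler('y',-.47,degrees=True).as_matrix(); return G
E
python3 - <<'E'
from g import *
print(tool()[:3,3],delta(G(.325)))
p=read_camera('top');s=read_camera('side')
a=cv2.resize(p['color'][160:265,380:485],(400,400),interpolation=3);b=cv2.resize(s['color'][200:360,320:480],(400,400),interpolation=3)
cv2.imwrite('pics/c3.png',cv2.cvtColor(np.hstack([a,b]),cv2.COLOR_RGB2BGR))
E
```

```text
[ 0.5047 -0.2404  0.3958] (array([ 0.9, -4. , 70.8]), array([ 0.29, -0.16,  0.36]))
```

Request:
jog_arm([
  {"fingers": 1,"slide": [0,0,0],"angular": [0,0,0]},
  {"fingers": 1,"slide": [0,0,0],"angular": [0,0,0]},
  {"fingers": 1,"slide": [1,-2,20],"angular": [0.3,-0.2,0.4]},
  {"fingers": 1,"slide": [1,-2,40],"angular": [0.3,-0.2,0.4]},
  {"fingers": 1,"slide": [1,-2,60],"angular": [0.3,-0.2,0.4]},
  {"fingers": 1,"slide": [1,-2,70],"angular": [0.3,-0.2,0.4]},
  {"fingers": 1,"slide": [1,-2,70],"angular": [0.3,-0.2,0.4]},
  {"fingers": 1,"slide": [1,-2,70],"angular": [0.3,-0.2,0.4]},
])

```text
clock: 11.02
tcp_pos: [0.5037, -0.2391, 0.3289]
orientation: [0.006, -0.036, 0.999, -0.001]
wrist_force: [-0.2, 0.6, -1.0]
finger_gap: 0.0091
grip_force: 40.9
```

```bash
python3 - <<'E'
from g import *
T=tool();print(T[:3,3],delta(G(.325)))
p=read_camera('top');s=read_camera('side');w=read_camera('wrist')
f=lambda i,r,c,n:cv2.resize(i['color'][r:r+n,c:c+n],(400,400),interpolation=3)
a=f(p,165,380,105);b=f(s,190,320,160);c=f(w,210,250,140)
cv2.imwrite('pics/c4.png',cv2.cvtColor(np.hstack([b,c]),cv2.COLOR_RGB2BGR))
save(p,'p4')
E
```

```text
[ 0.5037 -0.2391  0.3289] (array([-0.4, -4.9,  3.9]), array([-0.08,  0.19,  0.15]))
```

View pics/c4.png

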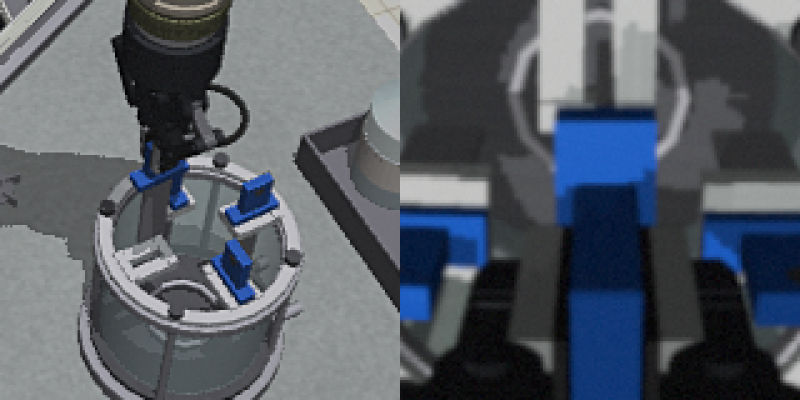

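```bash
python3 - <<'E'
from g import *
T=tool();w=read_camera('wrist');print(T)
for X in([.503,-.2441,.178],[.488,-.2451,.178],[.5011,-.2282,.178],[.5033,-.26,.178]): print(proj(w,X,T))
g=cv2.cvtColor(w['color'],cv2.COLOR_RGB2GRAY); print(np.arange(292,348,2)); print(g[205:250:4,292:348:2])
E
```

```text
[[-0.9974 -0.0713  0.0136  0.5043]
 [-0.0713  0.9975 -0.0021 -0.2403]
 [-0.0134 -0.0031 -0.9999  0.3299]
 [ 0.      0.      0.      1.    ]]
[319.5286 226.614 ]
[319.6056 207.8561]
[339.8977 225.7143]
[299.3198 225.5786]
[292 294 296 298 300 302 304 306 308 310 312 314 316 318 320 322 324 326 328 330 332 334 336 338 340 342 344 346]
[[ 50  53  51  94 183 194 194 196 193 195 196 196 195 195 195 196 193 195 196 195 195 197 196 195 170  56  59  84]
 [ 53  51  50  80 179 194 196 196 194 192 194 162  94  87  86  91 122 190 196 196 195 195 193 192 147  53  59  84]
 [ 51  52  65 105 184 196 194 196 197 196 194 167 116 131 142 124 128 188 194 195 196 195 195 193 146  56  73  86]
 [ 59  71  84 106 182 196 194 195 195 194 195 166 136 125 120 126 153 191 194 195 196 196 196 194 130  53  71  69]
 [ 78  88  88 121 189 195 195 195 195 195 194 153  90  84  85  89 129 188 169 162 164 169 168 181 139  57  53  50]
 [ 87 115 159 177 191 194 197 194 195 195 194 153  88  78  52  55 115 188 169 164 164 165 162 163 124 104  83  56]
 [148 167 119  91 182 195 195 196 194 195 194 151  89  74  51  54 116 186 168 161 165 166 160 161  97  74  99  99]
 [167 131  63  88 182 195 195 196 196 195 195 153  89  77  54  51 114 175 162 161 165 163 160 161  88  50  62  98]
 [157  85  56 104 184 196 195 195 195 195 194 151  87  72  49  51  88 157 164 162 164 163 160 162  86  51  55  82]
 [118  58  49  85 182 194 194 195 187 160 164 121  59  57  53  50  85 156 163 161 165 164 162 155  98  82  81  89]
 [ 81  51  50  87 154 164 155 140 132 125 125 107  86  73  50  48  60 122 128 128 135 135 133 130  95  85  87  93]
 [100  64  50 102 187 192 131  30  26  28  27  23  27  22  20  20  25  22  26  24  18  26  24  45  80  86  88 130]]
```

Request:
jog_arm([
  {"fingers": 1,"slide": [0,-2,1],"angular": [0,0.2,0]},
  {"fingers": 1,"slide": [0,-4,1],"angular": [0,0.2,0]},
  {"fingers": 1,"slide": [0,-4,1],"angular": [0,0.2,0]},
  {"fingers": 1,"slide": [0,-4,1],"angular": [0,0.2,0]},
  {"fingers": 1,"slide": [0,-4,1],"angular": [0,0.2,0]},
  {"fingers": 1,"slide": [0,-4,1],"angular": [0,0.2,0]},
])

```text
clock: 11.72
tcp_pos: [0.5041, -0.2447, 0.3273]
orientation: [0.004, -0.035, 0.999, -0.001]
wrist_force: [-0.2, 0.0, -0.9]
finger_gap: 0.0093
grip_force: 40.9
```

```bash
python3 - <<'E'
from g import *
for i in range(5):
    print(tool()[:3,3],get_state()['wrist_force'],delta(G(.325))); w=read_camera('wrist')
g=cv2.cvtColor(w['color'],cv2.COLOR_RGB2GRAY); print(np.arange(296,346,2)); print(g[205:262:4,296:346:2])
E
```

```text
[ 0.5041 -0.2447  0.3273] [-0.196   0.0382 -0.9427] (array([-0.4,  0.7,  2.3]), array([-0.08, -0.02,  0.03]))
[ 0.5041 -0.2447  0.3273] [ 0.6242  1.0799 -0.5143] (array([-0.4,  0.7,  2.3]), array([-0.08, -0.02,  0.03]))
[ 0.5041 -0.2446  0.3273] [-0.2927  0.503  -1.1388] (array([-0.4,  0.6,  2.3]), array([-0.08, -0.02,  0.03]))
[ 0.5041 -0.2446  0.3273] [-0.3209  0.5048 -0.2149] (array([-0.4,  0.6,  2.3]), array([-0.08, -0.02,  0.03]))
[ 0.5041 -0.2446  0.3273] [-0.1184 -0.0887 -1.5377] (array([-0.4,  0.6,  2.3]), array([-0.09, -0.02,  0.03]))
[296 298 300 302 304 306 308 310 312 314 316 318 320 322 324 326 328 330 332 334 336 338 340 342 344]
[[ 75  58  52  56 148 195 195 194 194 194 193 194 193 195 194 194 193 195 195 194 195 195 194 195 194]
 [ 54  51  51  54 149 195 196 193 187 188 195 194 181 176 175 175 175 186 194 195 195 193 191 190 185]
 [ 53  54  57  70 154 195 194 195 194 195 195 193 116  73  72  80  85 144 192 195 194 194 196 194 186]
 [ 51  62  85  90 154 192 192 195 195 195 194 195 175 172 171 167 154 160 194 195 196 194 195 196 184]
 [ 84  86  86  89 157 194 195 195 19
[... 397 characters left out ...]
 197 195 196 195 195 194 143  53  52  58  83  88 148 164 162 161 165 160 162 142]
 [116  56  59  68 154 194 192 187 190 190 181 125  52  51  60  84  92 148 164 162 163 165 161 161 141]
 [ 62  53  52  53 142 164 159 157 161 157 154 108  52  51  50  68  80 143 158 157 157 158 160 160 138]
 [ 73  50  50  56  50  25  27  25  22  26  27  24  25  25  28  27  27  23  28  25  29  50 126 136 120]
 [ 93  55  53  53  76  84  82  84  84  84  84  83  84  84  83  83  82  83  81  81  82  89 141 155 126]
 [104  78  49  52  80  89  89  92  90  89  90  88  90  89  89  94  92  91  91  90  89  93 146 154 123]
 [ 91 102  87  61  77  89  89  89  90  88  90  88  92  88  88  90  87  90  90  88  92  90  87  85  90]]
```

Request:
jog_arm([
  {"fingers": 1,"slide": [0,0.3,8],"angular": [0,0,0]},
  {"fingers": 1,"slide": [0,0.3,16],"angular": [0,0,0]},
  {"fingers": 1,"slide": [0,0.3,23],"angular": [0,0,0]},
  {"fingers": 1,"slide": [0,0.3,25],"angular": [0,0,0]},
  {"fingers": 1,"slide": [0,0.3,27],"angular": [0,0,0]},
  {"fingers": 1,"slide": [0,0.3,28],"angular": [0,0,0]},
  {"fingers": 1,"slide": [0,0.3,29],"angular": [0,0,0]},
  {"fingers": 1,"slide": [0,0.3,30],"angular": [0,0,0]},
  {"fingers": 1,"slide": [0,0.3,30],"angular": [0,0,0]},
])

```text
clock: 12.72
tcp_pos: [0.5042, -0.2443, 0.2973]
orientation: [0.004, -0.035, 0.999, -0.001]
wrist_force: [-0.9, 0.9, -0.8]
finger_gap: 0.0089
grip_force: 41.0
```

Request:
jog_arm([
  {"fingers": 1,"slide": [0,0,1],"angular": [0,0,0]},
  {"fingers": 1,"slide": [0,0,2],"angular": [0,0,0]},
  {"fingers": 1,"slide": [0,0,3],"angular": [0,0,0]},
])

```text
clock: 12.97
tcp_pos: [0.5043, -0.2443, 0.2944]
orientation: [0.004, -0.035, 0.999, -0.001]
wrist_force: [-1.6, 0.3, 0.6]
finger_gap: 0.0093
grip_force: 41.1
```

Request:
jog_arm([
  {"fingers": 1,"slide": [0,0,1],"angular": [0,0,0]},
  {"fingers": 1,"slide": [0,0,2],"angular": [0,0,0]},
  {"fingers": 1,"slide": [0,0,3],"angular": [0,0,0]},
])

```text
clock: 13.22
tcp_pos: [0.5043, -0.2443, 0.2912]
orientation: [0.004, -0.035, 0.999, -0.001]
wrist_force: [-1.4, 0.8, 0.6]
finger_gap: 0.0089
grip_force: 41.1
```

Request:
jog_arm([
  {"fingers": 1,"slide": [0,0,1.5],"angular": [0,0,0]},
  {"fingers": 1,"slide": [0,0,3],"angular": [0,0,0]},
  {"fingers": 1,"slide": [0,0,4.5],"angular": [0,0,0]},
  {"fingers": 1,"slide": [0,0,6],"angular": [0,0,0]},
])

```text
clock: 13.55
tcp_pos: [0.5044, -0.2444, 0.2851]
orientation: [0.004, -0.035, 0.999, -0.001]
wrist_force: [-0.7, 0.6, 1.3]
finger_gap: 0.0093
grip_force: 41.1
```

Request:
jog_arm([
  {"fingers": 1,"slide": [0,0,1.5],"angular": [0,0,0]},
  {"fingers": 1,"slide": [0,0,3],"angular": [0,0,0]},
  {"fingers": 1,"slide": [0,0,4.5],"angular": [0,0,0]},
  {"fingers": 1,"slide": [0,0,6],"angular": [0,0,0]},
])

```text
clock: 13.88
tcp_pos: [0.5044, -0.2444, 0.2791]
orientation: [0.004, -0.035, 0.999, -0.001]
wrist_force: [-2.2, 0.9, 1.1]
finger_gap: 0.0094
grip_force: 41.2
```

Request:
jog_arm([
  {"fingers": 1,"slide": [0,0,2],"angular": [0,0,0]},
  {"fingers": 1,"slide": [0,0,4],"angular": [0,0,0]},
  {"fingers": 1,"slide": [0,0,6],"angular": [0,0,0]},
  {"fingers": 1,"slide": [0,0,8],"angular": [0,0,0]},
])

```text
clock: 14.22
tcp_pos: [0.5044, -0.2444, 0.2711]
orientation: [0.004, -0.035, 0.999, -0.001]
wrist_force: [-3.2, 0.7, 1.4]
finger_gap: 0.0088
grip_force: 41.2
```

```bash
python3 - <<'E'
from g import *
s=get_state();T=tool();print(T[:3,3],s['wrist_force'],s['ft_torque'],s['grip_force'])
w=read_camera('wrist');save(w,'w9')
c=w['color'].astype(int); m=(c[...,2]-c[...,0]>40)
for r in range(242,300,4):
    k=np.flatnonzero(m[r,290:355])+290; print(r,(k.min(),k.max()) if len(k) else None,end=' ')
g=cv2.cvtColor(w['color'],cv2.COLOR_RGB2GRAY); print();print(np.arange(286,364,3)); print(g[190:262:3,286:364:3])
print('pred slot outer end',proj(w,[.488,-.2451,.18],T),'lug edges',proj(w,[.4853,-.2292,.18],T),proj(w,[.4875,-.2612,.18],T))
E
```

```text
[ 0.5044 -0.2444  0.2711] [-3.1785  0.6742  1.3663] [ 0.1845  0.8167 -0.0481] 41.22765004634857
242 None 246 None 250 (np.int64(306), np.int64(337)) 254 (np.int64(304), np.int64(340)) 258 (np.int64(304), np.int64(340)) 262 (np.int64(304), np.int64(340)) 266 (np.int64(304), np.int64(339)) 270 (np.int64(304), np.int64(339)) 274 (np.int64(304), np.int64(339)) 278 (np.int64(304), np.int64(339)) 282 (np.int64(304), np.int64(339)) 286 (np.int64(305), np.int64(338)) 290 (np.int64(311), np.int64(332)) 294 (np.int64(311), np.int64(332)) 298 (np.int64(311), np.int64(332)) 
[286 289 292 295 298 301 304 307 310 313 316 319 322 325 328 331 334 337 340 343 346 349 352 355 358 361]
[[ 82  70  78  94 108 127 137 154 165 170 179 186 187 188 186 181 170 158 139 120  94  79  65  53  49  51]
 [122 165 189 193 195 194 196 195 195 197 195 192 188 188 187 187 192 194 193 189 189 185 179 172 157 116]
 [195 195 193 182 174 169 164 141 120 121 120 130 132 143 130 119 124 127 149 163 174 180 186 187 187 186]
 [183 140 130 152 165 176 184 187 191 194 195 195 196 196 196 195 194 191 186 176 163 137 122 119 125 1
[... 1534 characters left out ...]
7 196 196 194  83  49  63  76 107 162 161 162 164 160 158 102  66  51  53]
 [ 85  93 170 107  69 195 156  98  99  99  98  51  34  37  52  59  81  84 152 164 159 150  99  93  50  52]
 [ 85 130 165  73  75 194 132  27  29  23  26  26  25  28  26  24  22  28 150 163 161 151  84 100  56  51]
 [ 85 148 147  54  93 189 137  87  88  86  87  84  85  85  87  85  87  83 143 163 161 149 102 105  61  53]
 [ 76 165 121  53  75 157 125  92  91  90  88  89  91  90  88  90  90  90 143 163 159 148  92 158  81  63]
 [ 81 168  87  50  63 158 123  89  88  90  92  91  91  91  91  90  91  90 142 163 159 142  84 157 134  64]]
pred slot outer end [325.1466 228.7068] lug edges [351.1392 226.2894] [299.1794 226.1406]
```

Request:
jog_arm([
  {"fingers": 1,"slide": [0.5,0,0],"angular": [0,0,0]},
  {"fingers": 1,"slide": [1,0,0],"angular": [0,0,0]},
  {"fingers": 1,"slide": [1.5,0,0],"angular": [0,0,0]},
  {"fingers": 1,"slide": [1.5,0,0],"angular": [0,0,0]},
])

```text
clock: 14.6
tcp_pos: [0.5035, -0.2444, 0.2714]
orientation: [0.005, -0.035, 0.999, -0.001]
wrist_force: [0.4, 1.7, -1.3]
finger_gap: 0.0091
grip_force: 40.8
```

```bash
cat > f.py <<'E'
from g import *
F=[];Q=[]
for i in range(6): s=get_state();F.append(s['wrist_force']);Q.append(s['ft_torque']);w=read_camera('wrist')
print('F',np.mean(F,0),'M',np.mean(Q,0),tool()[:3,3])
E
python3 f.py
```

```text
F [ 0.4969  1.2535 -1.3721] M [ 0.3342 -0.137  -0.0118] [ 0.5034 -0.2445  0.2714]
```

Request:
jog_arm([
  {"fingers": 1,"slide": [0.4,0.3,0],"angular": [0,0,0]},
  {"fingers": 1,"slide": [0.8,0.6,0],"angular": [0,0,0]},
  {"fingers": 1,"slide": [0.8,0.6,0],"angular": [0,0,0]},
  {"fingers": 1,"slide": [0.8,0.6,2],"angular": [0,0,0]},
  {"fingers": 1,"slide": [0.8,0.6,4],"angular": [0,0,0]},
  {"fingers": 1,"slide": [0.8,0.6,6],"angular": [0,0,0]},
  {"fingers": 1,"slide": [0.8,0.6,8],"angular": [0,0,0]},
])

```text
clock: 15.48
tcp_pos: [0.5022, -0.2441, 0.2629]
orientation: [0.004, -0.035, 0.999, -0.001]
wrist_force: [0.7, 0.1, -0.1]
finger_gap: 0.0091
grip_force: 40.9
```

```bash
python3 f.py
```

```text
F [ 0.0662  0.0492 -0.7549] M [ 0.0226  0.015  -0.0176] [ 0.5023 -0.244   0.2634]
```

Request:
jog_arm([
  {"fingers": 1,"slide": [0,0,3],"angular": [0,0,0]},
  {"fingers": 1,"slide": [0,0,6],"angular": [0,0,0]},
  {"fingers": 1,"slide": [0,0,9],"angular": [0,0,0]},
  {"fingers": 1,"slide": [0,0,12],"angular": [0,0,0]},
  {"fingers": 1,"slide": [0,0,15],"angular": [0,0,0]},
  {"fingers": 1,"slide": [0,0,18],"angular": [0,0,0]},
  {"fingers": 1,"slide": [0,0,20],"angular": [0,0,0]},
])

```text
clock: 16.37
tcp_pos: [0.5023, -0.2439, 0.2427]
orientation: [0.004, -0.035, 0.999, -0.0]
wrist_force: [0.1, -0.1, -1.0]
finger_gap: 0.0091
grip_force: 40.9
```

```bash
python3 f.py
```

```text
F [ 0.4027  0.0662 -0.9236] M [0.0103 0.0363 0.0051] [ 0.5026 -0.244   0.2435]
```

Request:
jog_arm([
  {"fingers": 1,"slide": [0,0,3],"angular": [0,0,0]},
  {"fingers": 1,"slide": [0,0,6],"angular": [0,0,0]},
  {"fingers": 1,"slide": [0,0,9],"angular": [0,0,0]},
  {"fingers": 1,"slide": [0,0,12],"angular": [0,0,0]},
  {"fingers": 1,"slide": [0,0,15],"angular": [0,0,0]},
  {"fingers": 1,"slide": [0,0,18],"angular": [0,0,0]},
])

```text
clock: 17.17
tcp_pos: [0.5025, -0.244, 0.2248]
orientation: [0.004, -0.035, 0.999, -0.001]
wrist_force: [-0.7, -0.1, -1.0]
finger_gap: 0.0091
grip_force: 40.9
```

```bash
python3 f.py; python3 - <<'E'
from g import *
T=tool();w=read_camera('wrist')
c=w['color'].astype(int); m=(c[...,2]-c[...,0]>40)
for r in range(244,256,1):
    k=np.flatnonzero(m[r,290:355])+290; print(r,(k.min(),k.max()) if len(k) else None,end=' ')
g=cv2.cvtColor(w['color'],cv2.COLOR_RGB2GRAY); print();print(g[200:256:2,300:346:5])
print('slot outer end',proj(w,[.4876,-.2452,.18],T),'pad outer',)
E
```

```text
F [-0.1771  0.2999 -1.0095] M [ 0.0174  0.0146 -0.0115] [ 0.5027 -0.2441  0.2255]
244 None 245 None 246 None 247 None 248 None 249 (np.int64(306), np.int64(336)) 250 (np.int64(306), np.int64(337)) 251 (np.int64(305), np.int64(338)) 252 (np.int64(304), np.int64(339)) 253 (np.int64(304), np.int64(340)) 254 (np.int64(303), np.int64(340)) 255 (np.int64(303), np.int64(339)) 
[[ 69  69  65  63  62  58  62  66  64  68]
 [ 62  58  58  54  51  57  55  56  55  60]
 [ 55  64  76  91 114 136 115  78  65  50]
 [125 148 161 177 183 187 179 168 141 115]
 [189 193 194 194 193 193 192 191 187 180]
 [196 196 195 196 191 192 192 191 190 190]
 [196 187 187 179 138 123 129 179 185 189]
 [145 118 109 103 110 118  95 101 120 142]
 [113 129 143 165 177 190 177 158 129 108]
 [187 191 195 195 195 195 197 196 190 180]
 [197 198 198 198 196 198 196 198 198 197]
 [198 195 197 196 197 195 197 196 196 199]
 [198 196 198 196 197 197 197 196 196 197]
 [198 198 196 199 197 197 197 197 197 197]
 [197 197 198 197 197 197 197 197 197 196]
 [196 197 198 196 196 198 197 197 196 197]
 [196 198 197 197 198 196 197 198 196 198]
 [170 188 186 186 191 193 193 194 198 197]
 [142 143 142 134 142 151 150 152 159 162]
 [191 193 191 188 190 191 190 188 189 188]
 [197 196 196 197 187 185 196 196 195 198]
 [197 198 198 196 160 158 166 166 186 191]
 [197 198 192 171 158 157 158 158 160 159]
 [196 173 163 137 135 133 135 135 154 161]
 [197  92  62  50  50  49  49  47 146 162]
 [197  63  29  27  26  27  23  24 143 163]
 [197  82  61  63  59  59  63  64 133 164]
 [197 102  92  91  90  90  92  92 142 164]]
slot outer end [324.8186 253.889 ] pad outer
```

Still free; now 1 mm steps to contact.

Request:
jog_arm([
  {"fingers": 1,"slide": [0,0,1.5],"angular": [0,0,0]},
  {"fingers": 1,"slide": [0,0,3],"angular": [0,0,0]},
  {"fingers": 1,"slide": [0,0,4.5],"angular": [0,0,0]},
  {"fingers": 1,"slide": [0,0,6],"angular": [0,0,0]},
  {"fingers": 1,"slide": [0,0,7],"angular": [0,0,0]},
])

```text
clock: 17.93
tcp_pos: [0.5026, -0.244, 0.218]
orientation: [0.004, -0.035, 0.999, -0.001]
wrist_force: [-0.4, -0.2, -0.5]
finger_gap: 0.0089
grip_force: 40.9
```

Request:
jog_arm([
  {"fingers": 1,"slide": [0,0,1],"angular": [0,0,0]},
  {"fingers": 1,"slide": [0,0,2],"angular": [0,0,0]},
])

```text
clock: 18.1
tcp_pos: [0.5027, -0.244, 0.2161]
orientation: [0.004, -0.035, 0.999, -0.001]
wrist_force: [-0.1, 0.7, -1.0]
finger_gap: 0.0095
grip_force: 40.9
```

Request:
jog_arm([
  {"fingers": 1,"slide": [0,0,1],"angular": [0,0,0]},
  {"fingers": 1,"slide": [0,0,1],"angular": [0,0,0]},
])

```text
clock: 18.27
tcp_pos: [0.5026, -0.244, 0.2151]
orientation: [0.004, -0.035, 0.999, -0.001]
wrist_force: [0.4, -0.2, -0.1]
finger_gap: 0.0088
grip_force: 40.9
```

Request:
jog_arm([
  {"fingers": 1,"slide": [0,0,1],"angular": [0,0,0]},
  {"fingers": 1,"slide": [0,0,1],"angular": [0,0,0]},
])

```text
clock: 18.43
tcp_pos: [0.5026, -0.244, 0.2141]
orientation: [0.004, -0.035, 0.999, -0.001]
wrist_force: [-0.2, -0.6, -1.0]
finger_gap: 0.0093
grip_force: 40.9
```

Request:
jog_arm([
  {"fingers": 1,"slide": [0,0,1],"angular": [0,0,0]},
  {"fingers": 1,"slide": [0,0,1],"angular": [0,0,0]},
])

```text
clock: 18.6
tcp_pos: [0.5027, -0.2441, 0.2135]
orientation: [0.004, -0.035, 0.999, -0.001]
wrist_force: [0.8, 1.2, 0.9]
finger_gap: 0.0094
grip_force: 41.1
```

Request:
jog_arm([
  {"fingers": 1,"slide": [0,0,1],"angular": [0,0,0]},
  {"fingers": 1,"slide": [0,0,1],"angular": [0,0,0]},
])

```text
clock: 18.77
tcp_pos: [0.5028, -0.2441, 0.2135]
orientation: [0.004, -0.035, 0.999, -0.001]
wrist_force: [-1.7, 0.2, 5.9]
finger_gap: 0.0092
grip_force: 41.9
```

Request:
jog_arm([
  {"fingers": 1,"slide": [0,0,1],"angular": [0,0,0]},
  {"fingers": 1,"slide": [0,0,1],"angular": [0,0,0]},
])

```text
clock: 18.93
tcp_pos: [0.5028, -0.2441, 0.2134]
orientation: [0.005, -0.035, 0.999, -0.001]
wrist_force: [-4.1, 2.4, 11.6]
finger_gap: 0.0089
grip_force: 42.6
```

Request:
jog_arm([
  {"fingers": 1,"slide": [0,0,-1],"angular": [0,0,0]},
  {"fingers": 1,"slide": [0,0,-1.5],"angular": [0,0,0]},
  {"fingers": 1,"slide": [0,0,-1.5],"angular": [0,0,0]},
  {"fingers": 1,"slide": [0,0,-1.5],"angular": [0,0,0]},
])

```text
clock: 19.27
tcp_pos: [0.5028, -0.2441, 0.2135]
orientation: [0.004, -0.035, 0.999, -0.001]
wrist_force: [-1.5, 1.8, 7.4]
finger_gap: 0.0094
grip_force: 42.0
```

```bash
python3 f.py; python3 - <<'E'
from g import *
T=tool();w=read_camera('wrist');s=read_camera('side');p=read_camera('top')
for n in('baffle_26_seat','baffle_26_grip','empty_slot'):
  for i in(s,p): print(n,[(np.round(d['point'],1).tolist(),round(d['p'],2)) for d in tip_of(n,i)[:4]])
print(proj(s,[.503,-.2441,.18]),proj(s,[.503,-.2441,.214]))
E
```

```text
F [-2.2149  0.9861  6.5529] M [0.2534 0.3954 0.0028] [ 0.5028 -0.2441  0.2135]
baffle_26_seat [([251.9, 240.5], 0.81), ([217.8, 190.5], 0.66), ([378.7, 291.9], 0.6)]
baffle_26_seat [([274.3, 310.3], 0.96), ([191.7, 324.6], 0.84), ([443.1, 228.2], 0.58), ([332.9, 261.7], 0.23)]
baffle_26_grip [([259.7, 230.0], 0.65), ([229.1, 190.1], 0.61), ([378.5, 285.1], 0.51)]
baffle_26_grip [([193.5, 316.6], 0.97), ([268.0, 304.0], 0.64), ([443.7, 229.9], 0.37), ([443.4, 231.5], 0.35)]
empty_slot [([313.9, 265.5], 0.75), ([264.1, 154.6], 0.49)]
empty_slot [([441.8, 234.0], 0.6)]
[377.1624 294.2492] [378.4561 285.5929]
```

Request:
jog_arm([
  {"fingers": 0.8,"slide": [0,0,0],"angular": [0,0,0]},
  {"fingers": 0.7,"slide": [0,0,0],"angular": [0,0,0]},
  {"fingers": 0.5,"slide": [0,0,0],"angular": [0,0,0]},
  {"fingers": 0.4,"slide": [0,0,0],"angular": [0,0,0]},
  {"fingers": 0.4,"slide": [0,0,0],"angular": [0,0,0]},
  {"fingers": 0.4,"slide": [0,0,0],"angular": [0,0,0]},
  {"fingers": 0.4,"slide": [0,0,0],"angular": [0,0,0]},
])

```text
clock: 20.6
tcp_pos: [0.5027, -0.244, 0.2126]
orientation: [0.004, -0.035, 0.999, -0.001]
wrist_force: [-0.2, -0.8, 0.2]
finger_gap: 0.0512
grip_force: 0.0
```

Request:
jog_arm([
  {"fingers": 0.4,"slide": [0,0,-5],"angular": [0,0,0]},
  {"fingers": 0.4,"slide": [0,0,-15],"angular": [0,0,0]},
  {"fingers": 0.4,"slide": [0,0,-30],"angular": [0,0,0]},
  {"fingers": 0.4,"slide": [0,0,-55],"angular": [0,0,0]},
  {"fingers": 0.4,"slide": [0,0,-85],"angular": [0,0,0]},
  {"fingers": 0.4,"slide": [0,0,-115],"angular": [0,0,0]},
  {"fingers": 0.4,"slide": [30,0,-130],"angular": [0,0,0]},
  {"fingers": 0.4,"slide": [43,0,-146],"angular": [0,0,0]},
  {"fingers": 0.4,"slide": [43,0,-146],"angular": [0,0,0]},
  {"fingers": 0.4,"slide": [43,0,-146],"angular": [0,0,0]},
])

```text
clock: 21.43
tcp_pos: [0.4589, -0.2474, 0.3603]
orientation: [0.006, -0.035, 0.999, -0.002]
wrist_force: [1.2, 0.8, 0.3]
finger_gap: 0.0514
grip_force: 0.0
```

```bash
python3 - <<'E'
from g import *
s=get_state();print(s['finger_gap'],s['wrist_force'],s['clock'])
T=tool();w=read_camera('wrist');save(w,'w10');print(T[:3,3])
c=w['color'].astype(int); m=((c[...,2]-c[...,0]>35)).astype(np.uint8)
n,l,st,ce=cv2.connectedComponentsWithStats(m)
for i in range(1,n):
    if st[i,4]>150: print(st[i],ce[i].round(1))
for n,X in dict(seat=[.503,-.2441,.188],end=[.503,-.2441,.226],barO=[.479,-.2458,.188],barI=[.527,-.2424,.188]).items(): print(n,proj(w,X,T))
for z in(.188,.226):
  for y in(-.2441,): 
    pass
print([(np.round(d['point'],1).tolist(),round(d['p'],2),atz(ray(w,d['point'],T),.18)) for d in tip_of('baffle_26_seat',w)[:5]])
print([(np.round(d['point'],1).tolist(),round(d['p'],2),atz(ray(w,d['point'],T),.214)) for d in tip_of('baffle_26_grip',w)[:5]])
E
```

```text
0.051427422098097565 [1.1509 0.8098 0.283 ] 21.4333
[ 0.4589 -0.2474  0.3603]
[ 120  167   37   39 1113] [137.4 185.5]
[ 313  246   20   62 1097] [322.3 275.6]
[628 285  12  31 287] [633. 300.]
[257 315  34  38 797] [273.  330.8]
[355 317  32  37 728] [371.7 332.5]
[628 320  12  28 245] [633.3 333.9]
[314 351  18  59 890] [321.9 377.9]
seat [324.3795 272.0037]
end [324.5255 289.6737]
barO [324.4284 245.7483]
barI [324.3245 296.8902]
[([578.4, 135.5], 0.8, array([ 0.3519, -0.0057,  0.18  ])), ([319.7, 271.4], 0.65, array([ 0.5058, -0.2481,  0.18  ]))]
[([320.6, 282.8], 0.72, array([ 0.5025, -0.2473,  0.214 ])), ([589.6, 153.3], 0.64, array([ 0.3687, -0.0166,  0.214 ]))]
```

```bash
python3 -c "
from workcell import *
print(hand_in())"
```

```text
the job is handed in; nothing more can be done
None
```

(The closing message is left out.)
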